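# Set the grinding gap of a bench disc mill by clicks

## Robot

A 6-joint arm with a two-finger parallel gripper is mounted at the origin on the work surface. World frame = base frame: x ahead of the robot, y to its left, z up, the work surface at z = 0. Lengths are in m, angles in rad, forces in N, time in s.
With the tool pointing down it reaches from about 0.425 to 0.95 m from the base axis. Payload 3.5 kg.
Tool frame: the origin (TCP) lies on the centre line of the jaws, within the pads' length; the fingertips stand 11 mm ahead of it and the grasp point (between the pads) lies 8 mm behind it; x points along the fingers, y is the direction in which the jaws open and shut, and the axes are right-handed (so a half turn about x gives the same grasp; the last joint's range is limited). The gripper opens to 85 mm and grips with 20 to 120 N. Pads are 22 mm wide; open, the fingers measure 114 mm over their backs; the gripper's body (76 mm by 85 mm) begins 54 mm behind the grasp point. The pads swing forward as they close: fully open they stand 13 mm farther back than shut.
Start: joints at [1.055, 0.286, 1.577, -0, 1.279, -0.15], TCP at [0.241, 0.63, 0.242] pointing down, gripper open.
Joint ranges: [-2.77, 2.77], [-0.9, 2.22], [0.21, 2.48], [-1.53, 4.67], [0.24, 2.81], [-2.84, 2.84]. Speed limits (rad/s): [2.79, 2.79, 3.14, 3.14, 3.14, 3.14].

## Interface

Orientations are given as a unit quaternion [x, y, z, w].
In Python, from plant import ctrl gives the robot as it stands. The module is installed in compiled form; this text tells all that it offers.
- The arm moves only by the tool drive_tool, never from a script. Its argument "series" is a list of rows, each a list of 2 entries, a list of its own where there are three numbers: the shift along the tool's x, y, z in units of 50 mm (1.0 is 50 mm), then the turn, a rotation vector about the tool's x, y, z in degrees. A call has 1 to 5 rows; each row shifts and turns the pose as measured when the row begins, along the tool's axes as they then stand; what a row does not reach is not made up. A row lasts 1/10 s, in which the tool goes at most 50 mm and 8.59 degrees, less where a joint would pass 70% of its speed; a pose out of reach is approached as far as the arm can. A call is refused whole if a number of a shift passes 1 or a number of a turn 8.59, either way. A call with a gripper value outside its range is refused whole. "grip" is the gripper's target within -1 to 1 (fully open at 1, half-way at 0, shut at -1), set as the call begins (left out, the last holds). The fingers move at their own pace and stop on an object; "newtons" is the grip in N (left out, the last holds). Time passes only in rows, so rows that do not move let the fingers close. It gives the time, the measured TCP pose, the force and the opening at its end, in the units of the state.
- ctrl.get_state(): the state, without advancing time (a new reading comes with each control period).
- ctrl.read_camera(name): name is "scene" or "top" or "wrist"; returns a dict with "img" (384x512x3 uint8, red, green, blue), "camera_matrix" (3x3 intrinsics, pixels), "R" (3x3) and "t" (3): a world point X has camera coordinates R X + t. Camera axes: x right, y down, z forward; pixel columns grow to the right and rows downward; lengths in m; the calibration is good to about 2 mm. A picture is of the moment at which its call begins. There is no depth.
- ctrl.sign_off(): hands the job in, once; it reports no verdict.
The state is a dict: "time": time; "qpos": joint angles; "dq": joint speeds; "joint_efforts": joint torques, N m; "eef_pos": TCP position; "tcp_rot": TCP orientation; "contact_force": force on the tool from outside, world axes, zero at the start; "wrist_torque": the same for the moment, N m; "opening": opening from 0.0 (shut) to 1.0 (fully open).
Only numpy, scipy, OpenCV 4.12 (cv2) and the standard library are available. Lean on these libraries where they do the work, as an engineer would, in place of code of your own. Each camera call takes 0.05 s, during which the arm holds its last target.

## Task

Set up the bench disc mill for the next batch: turn its gap dial clockwise until the grinding discs just touch, feeling for it gently and not forcing them, then back it off exactly five clicks and leave it sitting in that fifth click. Then push the lock button fully in so the dial is locked, let go, and leave everything else on the bench where it is.

Things in the scene. Friction and masses are not known exactly. Their poses are not given: they have to be found in the camera images.
- mill: Bench disc mill, 251 mm tall: cream motor housing, on it a round steel grinding chamber 150 mm across, its flat top 185 mm above the bench, gap dial upright in the middle of that top. Origin on the bench below the dial's axis; -x points to the mill's front (lock button, chute with a steel cup under it), z up. Feed hopper at the back: rim 240 mm above the bench, beginning 88 mm from the dial's axis.
- dial_centre (a point): Point on the axis of the gap dial, half-way up its grip, 235 mm above the bench (frame as the mill's, does not turn with the dial). The dial is a black fluted round knob with an upright axis, 48 mm across, 38 mm tall (its top 16 mm above this point, its foot 22 mm below), on a skirt 60 mm across and 8 mm thick, on a fixed neck 72 mm across and 20 mm tall.
- gap_dial: The dial itself, turning with the knob. Origin on the axis, 30 mm below dial_centre; the white line on its top is its +x. Clockwise seen from above closes the gap. It clicks 20 times a turn (every 18 degrees): a spring pawl draws it into each click, and turning out of one takes about 0.1 N m, which drops off and reverses half-way to the next. Where touch lies is not marked.
- zero_stop: Hidden stop under the dial, 16 mm from its axis (origin on the axis, 40 mm below dial_centre): the dial meets it when the discs touch; from there the torque climbs steadily, 0.07 N m a degree. It lies 7.2 degrees past the last click: backing off, the first click comes after 7.2 degrees (let go, the dial springs back into it), the rest every 18. Over 25 N on it (0.4 N m) harms the discs.
- disc_gap (a joint): Gap between the grinding discs, hidden in the chamber, in m: 0 at touch, 0.00002 in the first click back from touch and 0.00005 more in each further one (the dial's thread gives 1 mm a turn), so 0.00022 in the fifth. The reading is far coarser than a click. At the start the dial sits in the third to sixth click from touch.
- lock (a joint): Travel of the lock button in m: 0 drawn out, 0.010 fully in (hard end). It slides with about 2.5 N of friction, has no spring and stays where it is left. Its tongue passes between two index pins under the dial only when the dial sits in a click. At the start it is drawn out to within 2 mm.
- lock_face (a point): Centre of the outer flat face of the lock button: a plain steel disc 20 mm across, 6 mm thick, upright on a level plunger at the mill's front. Drawn out, this face is 92 mm from the dial's axis and 40 mm below dial_centre. It is pushed level along this frame's +x (the mill's +x, towards the dial). The space in front of it is free from above down to the chute, 40 mm lower.
- cup: Steel receiving cup, 68 mm across, 62 mm tall, on the bench under the mill's chute; origin at the centre of its underside. Leave alone.
- brush: Wooden cleaning brush, 150 mm long, on the bench at the mill's left. Leave alone.
- spatula: Steel spatula, 170 mm long, on the bench at the mill's right. Leave alone.
- mortar: White porcelain mortar, 110 mm across, 65 mm tall, on the left of the bench. Leave alone.
- amber1: Amber glass bottle, 60 mm across, 120 mm tall, on the right of the bench. Leave alone.
- amber2: Smaller amber bottle, 48 mm across, 90 mm tall, on the right of the bench. Leave alone.
- jar: White ointment jar, 76 mm across, 70 mm tall, on the left of the bench. Leave alone.
- weigh_dish: White weighing dish, 90 mm across, 18 mm tall, on the right of the bench. Leave alone.

How it is judged:
By the outcome, as a careful person would: the job done as asked, in the order asked, and still so for the second after the job is handed in, with the robot touching nothing.
It also fails if it takes over 72 s, if anything falls off the work surface, if the arm or the gripper's body presses on something with over 40 N, if the wrist force passes 120 N, or if a joint passes its speed limit or range.

## Working session

There is one attempt and no reset: what is moved stays moved. The work goes in short steps, Python scripts to look and compute and a tool call to move; the robot and the scene stay as the last step left them, time stands still between calls to the robot, and variables do not carry over. Pictures are saved under pics/ and viewed, and the job is handed in when it is done.

Besides the shell and the picture viewer there is one more tool, called after "Emit:" as a command line: name --argument value ..., lists and objects as JSON in quotes. drive_tool: Moves the arm, as the interface text tells. Its arguments: {"type":"object","properties":{"series":{"type":"array"},"grip":{"type":"number"},"newtons":{"type":"number"}},"required":["series"]}

```bash
mkdir -p pics; cat > h.py <<'E'
import numpy as np, cv2, json
from plant import ctrl
def snap(cam,name):
    d=ctrl.read_camera(cam); cv2.imwrite(f'pics/{name}.png',d['img'][:,:,::-1])
    np.savez(f'pics/{name}.npz',**{k:np.array(v) for k,v in d.items()}); return d
def load(name): return np.load(f'pics/{name}.npz')
def ray(d,u,v):
    K,R,t=np.array(d['camera_matrix']),np.array(d['R']),np.array(d['t'])
    r=R.T@np.linalg.inv(K)@np.array([u,v,1.]); return -R.T@t, r/np.linalg.norm(r)
def onz(d,u,v,z):
    o,r=ray(d,u,v); return o+r*(z-o[2])/r[2]
def proj(d,X):
    K,R,t=np.array(d['camera_matrix']),np.array(d['R']),np.array(d['t'])
    p=K@(R@np.array(X)+t); return p[:2]/p[2]
E
python3 - <<'E'
from h import *
for c in('scene','top','wrist'): snap(c,c+'0')
s=ctrl.get_state(); print({k:np.round(v,3).tolist() for k,v in s.items()})
E
```

```text
{'time': 0.15, 'qpos': [1.055, 0.287, 1.578, 0.0, 1.279, -0.15], 'dq': [0.001, -0.003, -0.004, -0.0, 0.003, -0.002], 'joint_efforts': [0.0, -40.66, -29.314, -0.0, 0.004, -0.0], 'eef_pos': [0.241, 0.63, 0.241], 'tcp_rot': [0.128, 0.696, -0.129, 0.695], 'contact_force': [0.559, 0.194, 0.187], 'wrist_torque': [-0.031, -0.001, 0.007], 'opening': 0.999}
```

View pics/scene0.png

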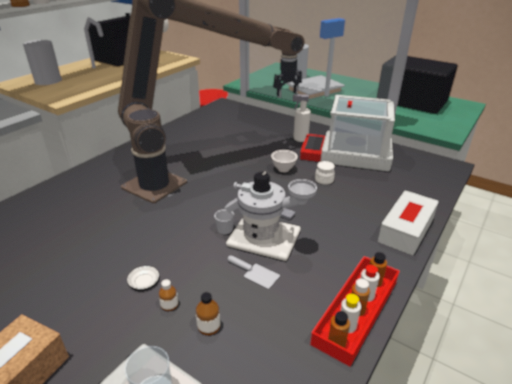

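View pics/top0.png

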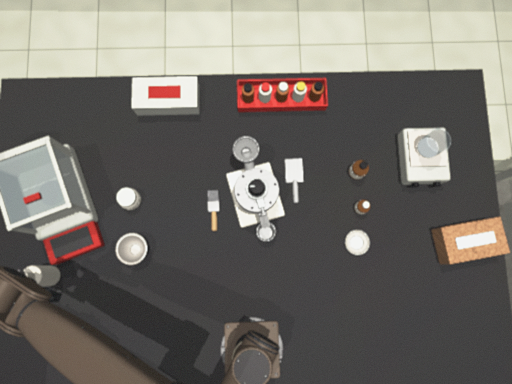

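View pics/wrist0.png

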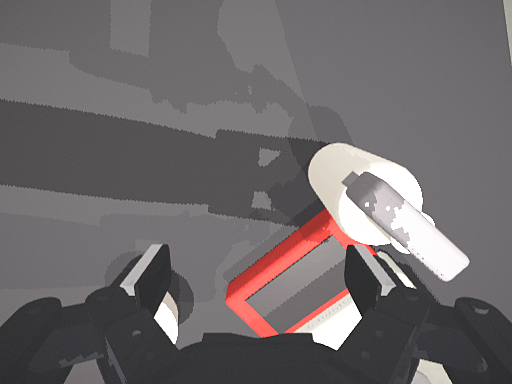

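The top view shows the mill with its dial at about (256,188), the cup at (265,232) towards the robot and the hopper at (246,150) at the far side. I'll zoom in.

```bash
python3 - <<'E'
from h import *
d=load('top0'); im=d['img'][125:255,190:320,::-1]
cv2.imwrite('pics/topz.png',cv2.resize(im,None,fx=4.5,fy=4.5,interpolation=cv2.INTER_CUBIC))
print(onz(d,256.5,187.5,.251),onz(d,246,150,.24),onz(d,265,232,.06), proj(d,[0,0,0]),-np.array(d['R']).T@d['t'])
d=load('scene0'); im=d['img'][160:265,205:315,::-1]
cv2.imwrite('pics/scz.png',cv2.resize(im,None,fx=5,fy=5,interpolation=cv2.INTER_CUBIC))
E
```

```text
[ 0.53827153 -0.0328565   0.251     ] [ 0.66583253 -0.00227054  0.24      ] [ 0.41077676 -0.06192611  0.06      ] [250.74061652 349.32448297] [ 0.28029099 -0.00881113  1.65304487]
```

View pics/topz.png

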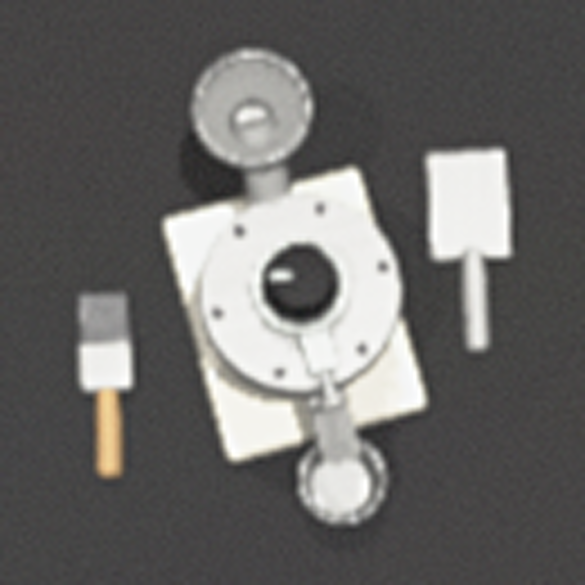

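View pics/scz.png

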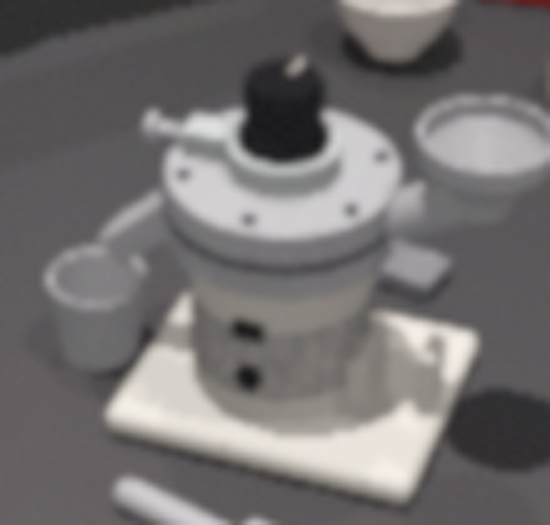

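```bash
cat >> h.py <<'E'
from scipy.spatial.transform import Rotation as Ro
def plan(p,s=None,R=None):
    "shift in tool axes (units of 50mm) from now to world p; turn rotvec deg to R"
    s=s or ctrl.get_state(); T=Ro.from_quat(s['tcp_rot'])
    sh=T.inv().apply(np.array(p)-s['eef_pos'])/.05
    print('shift',np.round(sh,3))
    if R is not None: print('turn',np.round((T.inv()*R).as_rotvec(degrees=True),2))
def st():
    s=ctrl.get_state(); print('t',round(s['time'],2),'pos',np.round(s['eef_pos'],4),'q',np.round(s['qpos'],3),'F',np.round(s['contact_force'],2),'M',np.round(s['wrist_torque'],3),'op',round(float(s['opening']),3))
    print(np.round(Ro.from_quat(s['tcp_rot']).as_matrix(),3)); return s
E
python3 - <<'E'
from h import *
s=st(); plan([.538,-.033,.40])
E
```

```text
t 0.15 pos [0.2412 0.6299 0.2412] q [ 1.055  0.287  1.578  0.     1.279 -0.15 ] F [0.56 0.19 0.19] M [-0.031 -0.001  0.007] op 0.999
[[-0.001  0.358  0.934]
 [-0.002  0.934 -0.358]
 [-1.    -0.002 -0.   ]]
shift [ -3.16  -10.264  10.285]
```

Emit:
drive_tool --series '[[[-0.7,0,0],[8,0,0]],[[-0.7,0,0],[8,0,0]],[[-0.7,0,0],[8,0,0]],[[-0.7,0,0],[8,0,0]],[[-0.7,0,0],[8,0,0]]]'

```text
time: 0.65
eef_pos: [0.2401, 0.6278, 0.4085]
tcp_rot: [0.358, 0.604, -0.376, 0.605]
contact_force: [-0.6, 0.5, 0.1]
opening: 1.002
```

```bash
python3 - <<'E'
from h import *
s=st(); plan([.538,-.033,.40])
E
```

```text
t 0.65 pos [0.2401 0.6278 0.4085] q [1.055 0.224 1.355 0.    1.588 0.575] F [-0.62  0.52  0.07] M [ 0.014 -0.02  -0.026] op 1.002
[[-0.013  0.887  0.462]
 [-0.022  0.461 -0.887]
 [-1.    -0.022  0.014]]
shift [ 0.39  -0.808 14.471]
```

Emit:
drive_tool --series '[[[0,-0.05,0.95],[0,0,0]],[[0,-0.05,0.95],[0,0,0]],[[0,-0.05,0.95],[0,0,0]],[[0,-0.05,0.95],[0,0,0]],[[0,-0.05,0.95],[0,0,0]]]'

```text
time: 1.15
eef_pos: [0.3394, 0.4104, 0.4167]
tcp_rot: [0.36, 0.605, -0.37, 0.606]
contact_force: [0.8, 0.2, 0.2]
opening: 1.001
```

Emit:
drive_tool --series '[[[0,-0.05,0.95],[0,0,0]],[[0,-0.05,0.95],[0,0,0]],[[0,-0.05,0.95],[0,0,0]],[[0,-0.05,0.95],[0,0,0]],[[0,-0.05,0.95],[0,0,0]]]'

```text
time: 1.65
eef_pos: [0.4406, 0.1854, 0.4177]
tcp_rot: [0.359, 0.606, -0.369, 0.607]
contact_force: [1.1, 1.2, 0.1]
opening: 1.002
```

```bash
python3 - <<'E'
from h import *
s=st(); plan([.538,-.033,.40])
E
```

```text
t 1.65 pos [0.4406 0.1854 0.4177] q [ 0.191 -0.234  1.796 -0.011  1.589 -0.298] F [1.15 1.19 0.13] M [-0.018  0.014 -0.026] op 1.002
[[-0.006  0.883  0.47 ]
 [-0.013  0.47  -0.883]
 [-1.    -0.011  0.008]]
shift [ 0.396 -0.326  4.768]
```

Emit:
drive_tool --series '[[[0,-0.07,0.95],[0,0,0]],[[0,-0.07,0.95],[0,0,0]],[[0,-0.07,0.95],[0,0,0]],[[0,-0.07,0.95],[0,0,0]],[[0,-0.07,0.95],[0,0,0]]]'

```text
time: 2.15
eef_pos: [0.5377, -0.0423, 0.4189]
tcp_rot: [0.36, 0.606, -0.369, 0.606]
contact_force: [1.2, 0.7, 0.4]
opening: 1.0
```

```bash
python3 - <<'E'
from h import *
s=st(); plan([.538,-.033,.40])
d=snap('wrist','w1'); print(-d['R'].T@d['t'],d['R'])
E
```

```text
t 2.15 pos [ 0.5377 -0.0423  0.4189] q [-0.261 -0.093  1.671 -0.013  1.567 -0.749] F [1.22 0.73 0.41] M [-0.045 -0.052  0.009] op 1.0
[[-0.006  0.883  0.469]
 [-0.012  0.469 -0.883]
 [-1.    -0.011  0.008]]
shift [ 0.375  0.097 -0.165]
[0.50460788 0.02127685 0.55018396] [[ 0.8835028   0.46831374 -0.01024947]
 [ 0.45092548 -0.84436654  0.28932916]
 [ 0.12684251 -0.26024487 -0.95717479]]
```

View pics/w1.png

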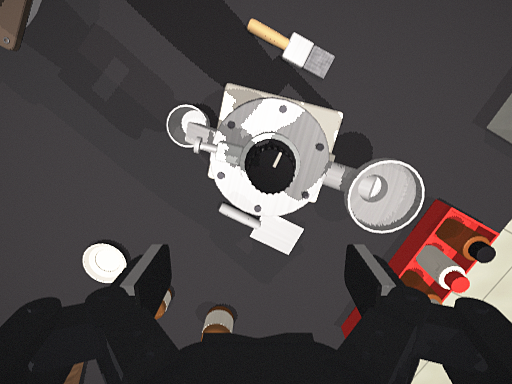

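The wrist view shows the knob at about (270,166), with its white line running from about (274,166) to (280,152). The lock plunger is at (200,146). I'll fit these.

```bash
python3 - <<'E'
from h import *
d=load('w1'); im=d['img']
im2=im[90:240,160:350,::-1]
cv2.imwrite('pics/w1z.png',cv2.resize(im2,None,fx=4,fy=4,interpolation=cv2.INTER_CUBIC))
for n,c,z in[('dialtop',(271,165),.251),('cup',(187,126),.062),('hop',(385,195),.24),('base',(227,84),.01),('b2',(343,113),.01)]: print(n,onz(d,*c,z))
print(proj(d,[.538,-.033,.251]),proj(d,ctrl.get_state()['eef_pos']))
t=load('top0'); print(proj(t,onz(d,271,165,.251)))
E
```

```text
dialtop [ 0.54149418 -0.02507201  0.251     ]
cup [ 0.41423896 -0.06210427  0.062     ]
hop [0.66868789 0.00260715 0.24      ]
base [0.43678878 0.02581907 0.01      ]
b2 [0.63841219 0.0783941  0.01      ]
[264.33979749 170.11843174] [256.48775829 267.14673248]
[254.04096597 186.57286835]
```

View pics/w1z.png

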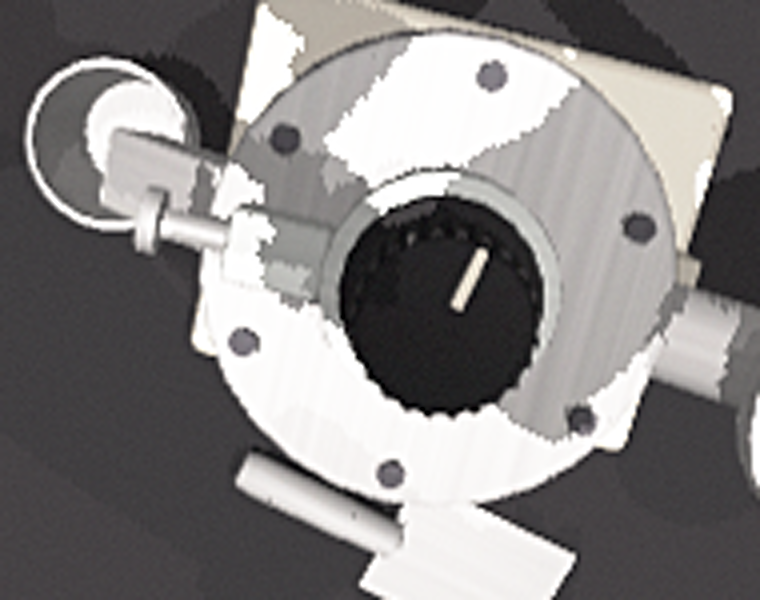

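```bash
cat >> h.py <<'E'
from scipy.optimize import least_squares
def dialfit(d,guess,half=60):
    im=np.array(d['img']); g=cv2.cvtColor(im,cv2.COLOR_RGB2GRAY)
    u,v=proj(d,[*guess,.251]); cam=ray(d,0,0)[0]
    m=np.zeros_like(g); cv2.circle(m,(int(u),int(v)),38,255,-1)
    dark=((g<58)&(m>0)).astype(np.uint8)
    n,l,stt,c=cv2.connectedComponentsWithStats(dark); k=1+np.argmax(stt[1:,4])
    cs,_=cv2.findContours((l==k).astype(np.uint8),cv2.RETR_EXTERNAL,cv2.CHAIN_APPROX_NONE)
    pts=max(cs,key=len)[:,0,:]
    W=np.array([onz(d,*p,.251)[:2] for p in pts])
    c=np.array(guess,float)
    away=c-cam[:2]; away/=np.linalg.norm(away)
    for _ in range(6):
        r=W-c; rr=np.linalg.norm(r,axis=1); ok=((r@away)/rr>0.3)&(abs(rr-.024)<.006)
        c=least_squares(lambda x:np.linalg.norm(W[ok]-x,axis=1)-.0237,c,loss='soft_l1',f_scale=.0007).x
    res=np.linalg.norm(W[ok]-c,axis=1)
    return c,ok.sum(),res.mean(),res.std(),stt[k]
def lineang(d,c):
    im=np.array(d['img']); g=cv2.cvtColor(im,cv2.COLOR_RGB2GRAY); u,v=proj(d,[*c,.251])
    P=[]
    ys,xs=np.where(g>110)
    for x,y in zip(xs,ys):
        if abs(x-u)<60 and abs(y-v)<60:
            w=onz(d,x,y,.251)[:2]-c
            if np.linalg.norm(w)<.0205: P.append(w)
    P=np.array(P); m=P.mean(0); vt=np.linalg.svd(P-m)[2][0]; vt*=np.sign(vt@m)
    return len(P),m,np.degrees(np.arctan2(m[1],m[0])),np.degrees(np.arctan2(vt[1],vt[0]))
E
python3 - <<'E'
from h import *
d=load('w1'); r=dialfit(d,(.541,-.027)); print(r); print(lineang(d,r[0]))
E
```

```text
(array([ 0.54411199, -0.0301997 ]), np.int64(55), np.float64(0.023684834390566425), np.float64(0.0005151270608103325), array([ 245,  139,   51,   55, 2056], dtype=int32))
(53, array([5.23573411e-05, 1.23517045e-02]), np.float64(89.75713176132327), np.float64(94.1111811281871))
```

```bash
python3 - <<'E'
from h import *
print(dialfit(load('top0'),(.54,-.03)))
plan([.543,-.031,.34])
E
```

```text
(array([ 0.54, -0.03]), np.int64(0), np.float64(nan), np.float64(nan), array([230, 156,  14,  14, 120], dtype=int32))
shift [ 1.545  0.245 -0.302]h.py:41: RuntimeWarning: Mean of empty slice.
  return c,ok.sum(),res.mean(),res.std(),stt[k]
  ret = ret.dtype.type(ret / rcount)
  ret = _var(a, axis=axis, dtype=dtype, out=out, ddof=ddof,
  arrmean = um.true_divide(arrmean, div, out=arrmean,
  ret = ret.dtype.type(ret / rcount)
```

Emit:
drive_tool --series '[[[0.75,0.12,-0.15],[0,0,0]],[[0.75,0.12,-0.15],[0,0,0]],[[0,0,0],[0,0,0]]]'

```text
time: 2.5
eef_pos: [0.544, -0.0358, 0.3399]
tcp_rot: [0.362, 0.602, -0.375, 0.605]
contact_force: [-0.3, 0.6, -1.3]
opening: 0.998
```

```bash
python3 - <<'E'
from h import *
s=st()
d=snap('wrist','w2'); r=dialfit(d,(.541,-.027)); print(r); print(lineang(d,r[0]))
c=r[0]; im=d['img'][:,:,::-1].copy()
for z,rr in((.251,.024),(.213,.03)):
  for a in np.arange(0,360,6):
    a=np.radians(a); p=proj(d,[c[0]+rr*np.cos(a),c[1]+rr*np.sin(a),z]); cv2.circle(im,tuple(int(round(x)) for x in p),0,(0,0,255) if z>.22 else (0,255,0),-1)
u,v=map(int,proj(d,[*c,.25]))
cv2.imwrite('pics/w2z.png',cv2.resize(im[max(0,v-80):v+80,u-110:u+90],None,fx=3.7,fy=3.7,interpolation=cv2.INTER_NEAREST))
E
```

```text
t 2.5 pos [ 0.544  -0.0358  0.3399] q [-0.244 -0.059  1.777 -0.019  1.425 -0.715] F [-0.27  0.65 -1.28] M [-0.01   0.005 -0.033] op 0.998
[[-0.006  0.89   0.456]
 [-0.017  0.456 -0.89 ]
 [-1.    -0.014  0.013]]
(array([ 0.54411312, -0.03026642]), np.int64(71), np.float64(0.023695032200413097), np.float64(0.0004481481168096933), array([ 231,  151,   65,   74, 3624], dtype=int32))
(76, array([-0.00013213,  0.012855  ]), np.float64(90.58888229635077), np.float64(93.02927132274372))
```

View pics/w2z.png

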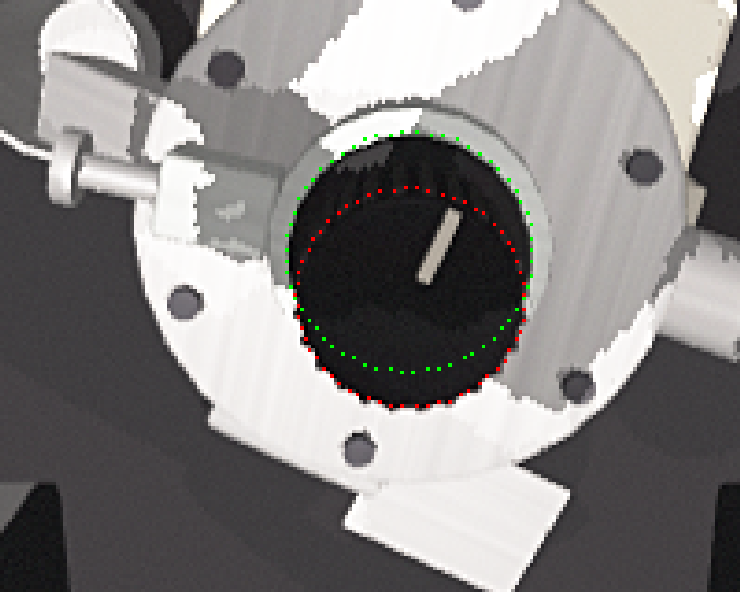

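```bash
cat >> h.py <<'E'
def down(yb):
    a=np.radians(yb); x=np.array([0,0,-1.]); y=np.array([np.cos(a),np.sin(a),0]); return Ro.from_matrix(np.stack([x,y,np.cross(x,y)],1))
def ybear(s): y=Ro.from_quat(s['tcp_rot']).as_matrix()[:,1]; return np.degrees(np.arctan2(y[1],y[0]))
E
python3 - <<'E'
from h import *
plan([.5435,-.0305,.229],R=down(28))
E
```

```text
shift [ 2.279  0.05  -0.153]
turn [-0.85  0.92  0.6 ]
```

Emit:
drive_tool --series '[[[0,0.05,-0.15],[0,0.9,0.6]],[[0.5,0,0],[0,0,0]],[[0.5,0,0],[0,0,0]],[[0.4,0,0],[0,0,0]],[[0,0,0],[0,0,0]]]'

```text
time: 3.05
eef_pos: [0.5486, -0.0271, 0.2854]
tcp_rot: [0.372, 0.597, -0.364, 0.61]
contact_force: [-1.0, -0.0, -0.9]
opening: 0.994
```

```bash
python3 - <<'E'
from h import *
st();plan([.5435,-.0305,.229],R=down(28))
E
```

```text
t 3.05 pos [ 0.5486 -0.0271  0.2854] q [-0.236 -0.035  1.852  0.004  1.304 -0.713] F [-0.96 -0.01 -0.87] M [-0.043 -0.02   0.025] op 0.994
[[ 0.021  0.889  0.458]
 [-0.001  0.458 -0.889]
 [-1.     0.018  0.011]]
shift [ 1.125 -0.142  0.002]
turn [-0.72  0.63 -1.05]
```

Emit:
drive_tool --series '[[[0.1,-0.14,0],[0,0.5,-1.0]],[[0,0,0],[0,0,0]]]'

```text
time: 3.25
eef_pos: [0.5435, -0.0304, 0.2848]
tcp_rot: [0.368, 0.601, -0.367, 0.606]
contact_force: [0.7, 0.2, -0.3]
opening: 0.999
```

```bash
python3 - <<'E'
from h import *
st();plan([.5435,-.0305,.229],R=down(28))
E
```

```text
t 3.25 pos [ 0.5435 -0.0304  0.2848] q [-2.420e-01 -3.800e-02  1.856e+00 -1.000e-03  1.317e+00 -7.190e-01] F [ 0.75  0.19 -0.32] M [0.022 0.016 0.009] op 0.999
[[ 0.007  0.888  0.459]
 [-0.003  0.459 -0.888]
 [-1.     0.005  0.005]]
shift [ 1.116 -0.007 -0.004]
turn [-0.67  0.31 -0.27]
```

Emit:
drive_tool --series '[[[0.5,0,0],[0,0,0]],[[0.4,0,0],[0,0,0]],[[0.3,0,0],[0,0,0]],[[0,0,0],[0,0,0]]]'

```text
time: 3.65
eef_pos: [0.548, -0.0315, 0.2318]
tcp_rot: [0.37, 0.597, -0.366, 0.611]
contact_force: [0.0, 0.2, 0.2]
opening: 1.0
```

```bash
python3 - <<'E'
from h import *
st();plan([.5435,-.0305,.229],R=down(28))
E
```

```text
t 3.65 pos [ 0.548  -0.0315  0.2318] q [-0.242  0.006  1.91  -0.     1.204 -0.719] F [0.05 0.17 0.16] M [ 0.064 -0.019 -0.015] op 1.0
[[ 0.021  0.888  0.459]
 [-0.005  0.459 -0.888]
 [-1.     0.016  0.014]]
shift [ 0.054 -0.071 -0.06 ]
turn [-0.68  0.83 -0.91]
```

Emit:
drive_tool --series '[[[0.06,-0.07,-0.06],[0,0.8,-0.9]],[[0,0,0],[0,0,0]]]'

```text
time: 3.85
eef_pos: [0.5442, -0.0306, 0.2307]
tcp_rot: [0.368, 0.603, -0.368, 0.604]
contact_force: [-0.0, -0.4, 0.2]
opening: 0.995
```

Emit:
drive_tool --series '[[[0,0,0],[0,0,0]],[[0,0,0],[0,0,0]],[[0,0,0],[0,0,0]],[[0,0,0],[0,0,0]]]' --grip -0.7 --newtons 35

```text
time: 4.25
eef_pos: [0.5453, -0.0309, 0.2333]
tcp_rot: [0.368, 0.602, -0.367, 0.606]
contact_force: [1.0, 0.4, -3.2]
opening: 0.545
```

```bash
python3 - <<'E'
from h import *
s=st();print(ybear(s));d=snap('wrist','w3')
E
```

```text
t 4.25 pos [ 0.5453 -0.0309  0.2333] q [-0.242  0.007  1.906 -0.     1.223 -0.719] F [ 1.02  0.38 -3.23] M [-0.001 -0.068  0.028] op 0.545
[[ 0.005  0.888  0.459]
 [-0.001  0.459 -0.888]
 [-1.     0.004  0.004]]
27.321627358301097
```

View pics/w3.png

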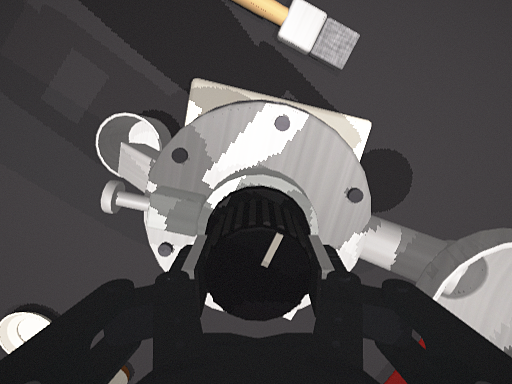

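Emit:
drive_tool --series '[[[0,0,0],[4,0,0]],[[0,0,0],[0,0,0]]]'

```text
time: 4.5
eef_pos: [0.5452, -0.0309, 0.2333]
tcp_rot: [0.389, 0.589, -0.388, 0.592]
contact_force: [0.0, -0.5, -0.3]
opening: 0.552
```

```bash
cat > q.py <<'E'
from h import *
s=ctrl.get_state(); print('t',round(s['time'],2),'rot',round(27.32-ybear(s),2),'pos',np.round(s['eef_pos'],4),'F',np.round(s['contact_force'],1),'M',np.round(s['wrist_torque'],3),'op',round(float(s['opening']),3),'q6',round(s['qpos'][5],3))
E
python3 q.py
```

```text
t 4.5 rot 4.05 pos [ 0.5452 -0.0309  0.2333] F [ 0.  -0.5 -0.3] M [-0.016  0.003  0.1  ] op 0.552 q6 -0.648
```

Emit:
drive_tool --series '[[[0,0,0],[3.5,0,0]],[[0,0,0],[3.5,0,0]],[[0,0,0],[0,0,0]]]'

```text
time: 4.8
eef_pos: [0.5451, -0.0309, 0.2333]
tcp_rot: [0.425, 0.564, -0.424, 0.568]
contact_force: [1.1, 0.3, -0.1]
opening: 0.552
```

```bash
python3 q.py
```

```text
t 4.8 rot 11.04 pos [ 0.5451 -0.0309  0.2333] F [ 1.1  0.3 -0.1] M [-0.074 -0.005 -0.055] op 0.552 q6 -0.526
```

Emit:
drive_tool --series '[[[0,0,0],[6,0,0]],[[0,0,0],[6,0,0]],[[0,0,0],[6,0,0]],[[0,0,0],[0,0,0]]]'

```text
time: 5.2
eef_pos: [0.5449, -0.031, 0.2333]
tcp_rot: [0.508, 0.491, -0.507, 0.493]
contact_force: [0.6, 0.2, -0.5]
opening: 0.551
```

```bash
python3 q.py
```

```text
t 5.2 rot 29.15 pos [ 0.5449 -0.031   0.2333] F [ 0.6  0.2 -0.5] M [-0.01   0.04  -0.025] op 0.551 q6 -0.21
```

Emit:
drive_tool --series '[[[0,0,0],[5,0,0]],[[0,0,0],[5,0,0]],[[0,0,0],[2,0,0]],[[0,0,0],[0,0,0]]]'

```text
time: 5.6
eef_pos: [0.5447, -0.0309, 0.2333]
tcp_rot: [0.555, 0.437, -0.554, 0.44]
contact_force: [0.6, 0.2, 0.7]
opening: 0.551
```

```bash
python3 q.py
```

```text
t 5.6 rot 40.65 pos [ 0.5447 -0.0309  0.2333] F [0.6 0.2 0.7] M [ 0.024 -0.006  0.082] op 0.551 q6 -0.009
```

Emit:
drive_tool --series '[[[0,0,0],[3,0,0]],[[0,0,0],[0,0,0]]]'

```text
time: 5.8
eef_pos: [0.5447, -0.0309, 0.2333]
tcp_rot: [0.565, 0.424, -0.564, 0.427]
contact_force: [-0.3, -0.2, -0.2]
opening: 0.55
```

```bash
python3 q.py
```

```text
t 5.8 rot 43.33 pos [ 0.5447 -0.0309  0.2333] F [-0.3 -0.2 -0.2] M [-0.026  0.004  0.016] op 0.55 q6 0.038
```

Emit:
drive_tool --series '[[[0,0,0],[3,0,0]],[[0,0,0],[0,0,0]]]'

```text
time: 6.0
eef_pos: [0.5447, -0.0309, 0.2333]
tcp_rot: [0.575, 0.411, -0.574, 0.413]
contact_force: [0.0, 0.1, -0.2]
opening: 0.546
```

```bash
python3 q.py
```

```text
t 6.0 rot 46.04 pos [ 0.5447 -0.0309  0.2333] F [ 0.   0.1 -0.2] M [-0.074  0.02  -0.031] op 0.546 q6 0.085
```

Emit:
drive_tool --series '[[[0,0,0],[4,0,0]],[[0,0,0],[4,0,0]],[[0,0,0],[4.5,0,0]],[[0,0,0],[0,0,0]]]'

```text
time: 6.4
eef_pos: [0.5445, -0.0309, 0.2333]
tcp_rot: [0.616, 0.348, -0.615, 0.35]
contact_force: [0.5, -0.8, -0.1]
opening: 0.55
```

```bash
python3 q.py
```

```text
t 6.4 rot 58.21 pos [ 0.5445 -0.0309  0.2333] F [ 0.5 -0.8 -0.1] M [-0.056  0.016  0.012] op 0.55 q6 0.297
```

Emit:
drive_tool --series '[[[0,0,0],[3,0,0]],[[0,0,0],[0,0,0]]]'

```text
time: 6.6
eef_pos: [0.5445, -0.0309, 0.2333]
tcp_rot: [0.623, 0.333, -0.622, 0.336]
contact_force: [-0.4, 0.1, -0.4]
opening: 0.549
```

```bash
python3 q.py
```

```text
t 6.6 rot 60.84 pos [ 0.5445 -0.0309  0.2333] F [-0.4  0.1 -0.4] M [-0.038  0.014 -0.01 ] op 0.549 q6 0.343
```

Emit:
drive_tool --series '[[[0,0,0],[2.5,0,0]],[[0,0,0],[0,0,0]]]'

```text
time: 6.8
eef_pos: [0.5445, -0.0308, 0.2333]
tcp_rot: [0.63, 0.322, -0.629, 0.324]
contact_force: [0.4, -0.1, -1.4]
opening: 0.55
```

```bash
python3 q.py
```

```text
t 6.8 rot 63.01 pos [ 0.5445 -0.0308  0.2333] F [ 0.4 -0.1 -1.4] M [-0.083 -0.003 -0.026] op 0.55 q6 0.381
```

```bash
cat >> h.py <<'E'
def relline(name):
    d=load(name); g=cv2.cvtColor(d['img'],cv2.COLOR_RGB2GRAY); m=np.zeros_like(g); cv2.circle(m,(259,264),43,255,-1)
    b=((g>105)&(m>0)).astype(np.uint8); n,l,s,c=cv2.connectedComponentsWithStats(b)
    for k in range(1,n):
        if s[k,4]>15:
            ys,xs=np.where(l==k); P=np.stack([xs,ys],1).astype(float); m0=P.mean(0); v=np.linalg.svd(P-m0)[2][0]
            print(name,s[k].tolist(),m0.round(1),'ang',round(np.degrees(np.arctan2(-v[1],v[0]))%180,1))
E
python3 - <<'E'
from h import *
snap('wrist','w4'); relline('w3'); relline('w4')
a=[load(n)['img'][180:330,170:350,::-1] for n in('w3','w4')]
cv2.imwrite('pics/cmp.png',cv2.resize(np.hstack(a),None,fx=2.2,fy=2.2))
E
python3 q.py
```

```text
w3 [261, 233, 22, 34, 248] [271.9 249.5] ang 62.8
w4 [261, 233, 22, 35, 277] [271.6 249.8] ang 63.3
t 6.85 rot 62.99 pos [ 0.5445 -0.0308  0.2333] F [ 0.1 -0.1 -1.5] M [ 0.001  0.03  -0.022] op 0.549 q6 0.381
```

View pics/cmp.png

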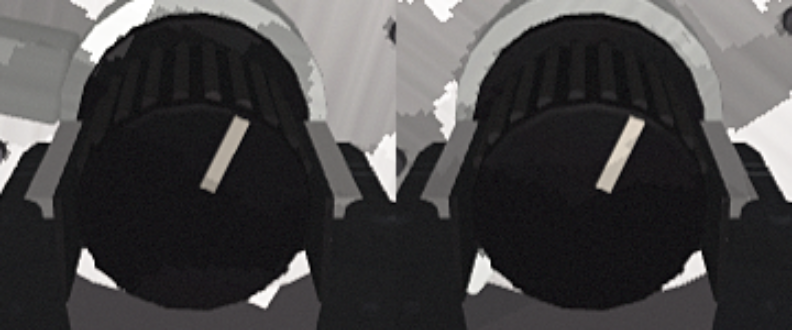

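The line lies at the same place relative to the jaws in both views (about (272,250), 63°), so the grip has not slipped.

Emit:
drive_tool --series '[[[0,0,0],[2,0,0]],[[0,0,0],[0,0,0]]]'

```text
time: 7.05
eef_pos: [0.5445, -0.0308, 0.2333]
tcp_rot: [0.634, 0.312, -0.634, 0.314]
contact_force: [-0.9, 0.3, -0.4]
opening: 0.552
```

```bash
python3 q.py
```

```text
t 7.05 rot 64.75 pos [ 0.5445 -0.0308  0.2333] F [-0.9  0.3 -0.4] M [-0.049  0.056 -0.06 ] op 0.552 q6 0.412
```

Emit:
drive_tool --series '[[[0,0,0],[4,0,0]],[[0,0,0],[4,0,0]],[[0,0,0],[4,0,0]],[[0,0,0],[0,0,0]]]'

```text
time: 7.45
eef_pos: [0.5443, -0.0307, 0.2333]
tcp_rot: [0.663, 0.245, -0.662, 0.247]
contact_force: [-0.6, 0.6, -0.2]
opening: 0.546
```

```bash
python3 q.py
```

```text
t 7.45 rot 76.58 pos [ 0.5443 -0.0307  0.2333] F [-0.6  0.6 -0.2] M [-0.073  0.004  0.062] op 0.546 q6 0.618
```

Emit:
drive_tool --series '[[[0,0,0],[3,0,0]],[[0,0,0],[0,0,0]]]'

```text
time: 7.65
eef_pos: [0.5443, -0.0307, 0.2333]
tcp_rot: [0.669, 0.23, -0.668, 0.231]
contact_force: [0.5, 0.6, -0.2]
opening: 0.549
```

```bash
python3 q.py
```

```text
t 7.65 rot 79.29 pos [ 0.5443 -0.0307  0.2333] F [ 0.5  0.6 -0.2] M [-0.042  0.061 -0.003] op 0.549 q6 0.666
```

Emit:
drive_tool --series '[[[0,0,0],[2.5,0,0]],[[0,0,0],[0,0,0]]]'

```text
time: 7.85
eef_pos: [0.5443, -0.0306, 0.2333]
tcp_rot: [0.673, 0.217, -0.672, 0.219]
contact_force: [-0.5, -0.3, 0.0]
opening: 0.548
```

```bash
python3 q.py
```

```text
t 7.85 rot 81.45 pos [ 0.5443 -0.0306  0.2333] F [-0.5 -0.3  0. ] M [0.014 0.048 0.105] op 0.548 q6 0.704
```

Emit:
drive_tool --series '[[[0,0,0],[1.5,0,0]],[[0,0,0],[0,0,0]]]'

```text
time: 8.05
eef_pos: [0.5443, -0.0306, 0.2333]
tcp_rot: [0.676, 0.209, -0.675, 0.211]
contact_force: [-0.1, -0.1, 0.1]
opening: 0.552
```

```bash
python3 q.py;python3 - <<'E'
from h import *
snap('wrist','w5'); relline('w5')
E
python3 q.py
```

```text
t 8.05 rot 82.8 pos [ 0.5443 -0.0306  0.2333] F [-0.1 -0.1  0.1] M [-0.006  0.074  0.168] op 0.552 q6 0.727
w5 [261, 233, 22, 35, 272] [271.6 249.7] ang 63.1
t 8.1 rot 82.78 pos [ 0.5443 -0.0306  0.2333] F [-0.3 -0.1 -0.8] M [-0.023  0.064  0.161] op 0.55 q6 0.727
```

Touch is felt: torque rises to 0.16 N m from about 79°, matching 4×18+7.2. The dial therefore started in the fifth click, so I turn back to 0.

Emit:
drive_tool --series '[[[0,0,0],[-6,0,0]],[[0,0,0],[-6,0,0]],[[0,0,0],[-8,0,0]],[[0,0,0],[-8,0,0]],[[0,0,0],[0,0,0]]]'

```text
time: 8.6
eef_pos: [0.5446, -0.0309, 0.2333]
tcp_rot: [0.601, 0.372, -0.6, 0.374]
contact_force: [-0.3, 0.3, 0.5]
opening: 0.555
```

Emit:
drive_tool --series '[[[0,0,0],[-8,0,0]],[[0,0,0],[-8,0,0]],[[0,0,0],[-8,0,0]],[[0,0,0],[-8,0,0]],[[0,0,0],[0,0,0]]]'

```text
time: 9.1
eef_pos: [0.545, -0.031, 0.2333]
tcp_rot: [0.474, 0.524, -0.473, 0.527]
contact_force: [0.0, 0.2, -0.3]
opening: 0.553
```

```bash
python3 q.py
```

```text
t 9.1 rot 21.35 pos [ 0.545  -0.031   0.2333] F [ 0.   0.2 -0.3] M [-0.051  0.107  0.047] op 0.553 q6 -0.347
```

Emit:
drive_tool --series '[[[0,0,0],[-7,0,0]],[[0,0,0],[-7,0,0]],[[0,0,0],[-6,0,0]],[[0,0,0],[-1.5,0,0]],[[0,0,0],[0,0,0]]]'

```text
time: 9.6
eef_pos: [0.5453, -0.0309, 0.2333]
tcp_rot: [0.371, 0.601, -0.37, 0.604]
contact_force: [0.2, 0.4, -0.1]
opening: 0.55
```

```bash
python3 q.py;python3 - <<'E'
from h import *
snap('wrist','w6'); relline('w6'); relline('w3')
E
python3 q.py
```

```text
t 9.6 rot 0.49 pos [ 0.5453 -0.0309  0.2333] F [ 0.2  0.4 -0.1] M [-0.007  0.03   0.07 ] op 0.55 q6 -0.711
w6 [261, 233, 22, 34, 248] [271.9 249.4] ang 62.7
w3 [261, 233, 22, 34, 248] [271.9 249.5] ang 62.8
t 9.65 rot 0.49 pos [ 0.5453 -0.0309  0.2333] F [-0.6  0.2 -1. ] M [-0.038  0.005  0.063] op 0.547 q6 -0.711
```

Emit:
drive_tool --series '[[[0,0,0],[-0.5,0,0]],[[0,0,0],[0,0,0]]]'

```text
time: 9.85
eef_pos: [0.5453, -0.0309, 0.2333]
tcp_rot: [0.369, 0.602, -0.368, 0.605]
contact_force: [-0.2, -0.2, -0.6]
opening: 0.551
```

Emit:
drive_tool --series '[[[0,0,0],[0,0,0]],[[0,0,0],[0,0,0]],[[0,0,0],[0,0,0]],[[0,0,0],[0,0,0]],[[0,0,0],[0,0,0]]]' --grip 1

```text
time: 10.35
eef_pos: [0.5455, -0.031, 0.2337]
tcp_rot: [0.371, 0.601, -0.369, 0.605]
contact_force: [-0.7, -1.1, 0.3]
opening: 1.0
```

```bash
python3 q.py;python3 - <<'E'
from h import *
snap('wrist','w7'); relline('w7'); plan([.544,-.031,.345],R=down(28))
E
```

```text
t 10.35 rot 0.37 pos [ 0.5455 -0.031   0.2337] F [-0.7 -1.1  0.3] M [ 0.037  0.02  -0.039] op 1.0 q6 -0.713
w7 [261, 232, 21, 34, 253] [271.2 248.5] ang 64.0
shift [-2.226 -0.015 -0.006]
turn [-1.05  0.22 -0.29]
```

Emit:
drive_tool --series '[[[-0.5,0,0],[0,0,0]],[[-0.8,0,0],[0,0,0]],[[-0.8,0,0],[0,0,0]],[[0,0,0],[0,0,0]]]'

```text
time: 10.8
eef_pos: [0.5439, -0.0307, 0.3401]
tcp_rot: [0.37, 0.602, -0.37, 0.603]
contact_force: [0.5, 0.6, 1.3]
opening: 0.998
```

```bash
python3 - <<'E'
from h import *
st(); d=snap('wrist','w8'); r=dialfit(d,(.544,-.03)); print(r); print(lineang(d,r[0]), lineang(load('w2'),np.array([.5441,-.0303])))
c=np.array([.5446,-.0307]); a=np.radians(15); ex=np.array([np.cos(a),np.sin(a)])
for rr in (.092,.086): print(proj(d,[*(c-rr*ex),.195]))
im=d['img'][:,:,::-1].copy()
cv2.imwrite('pics/w8z.png',cv2.resize(im[60:260,80:340],None,fx=3,fy=3,interpolation=cv2.INTER_CUBIC))
E
```

```text
t 10.8 pos [ 0.5439 -0.0307  0.3401] q [-2.430e-01 -6.400e-02  1.781e+00  1.000e-03  1.423e+00 -7.130e-01] F [0.54 0.62 1.27] M [-0.001 -0.005  0.02 ] op 0.998
[[ 0.001  0.892  0.453]
 [ 0.     0.453 -0.892]
 [-1.     0.001  0.   ]]
(array([ 0.54404004, -0.03023837]), np.int64(71), np.float64(0.02370854005179105), np.float64(0.0004424606224704467), array([ 226,  163,   65,   68, 3360], dtype=int32))
(77, array([-9.18116047e-05,  1.28179711e-02]), np.float64(90.41038690660667), np.float64(93.14606935447127)) (76, array([-0.00011901,  0.01288858]), np.float64(90.52902463941001), np.float64(93.02927132274372))
[163.78563029 165.2290804 ]
[170.08219942 166.51153552]
```

View pics/w8z.png

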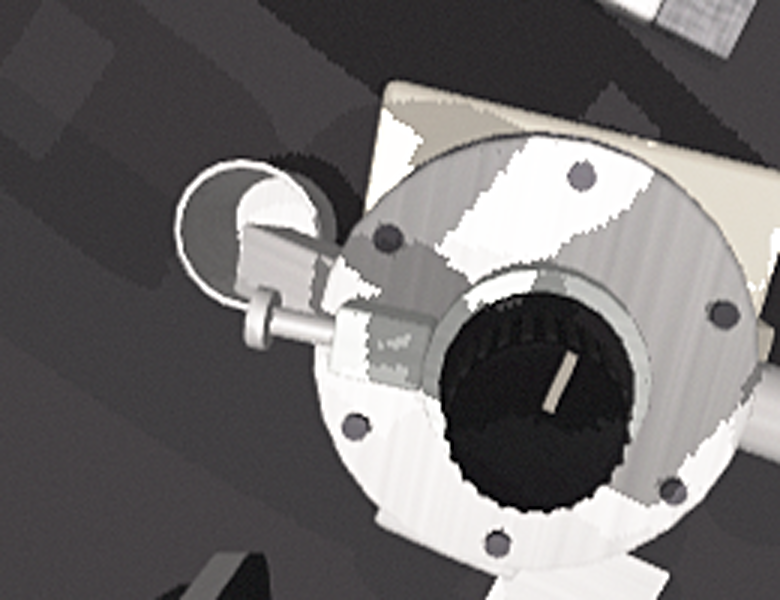

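Emit:
drive_tool --series '[[[0,0,0],[8.5,0,0]],[[0,0,0],[8.5,0,0]],[[0,0,0],[8.5,0,0]],[[0,0,0],[8.5,0,0]],[[0,0,0],[8.5,0,0]]]' --grip -1

```text
time: 11.35
eef_pos: [0.5409, -0.03, 0.3304]
tcp_rot: [-0.563, -0.428, 0.568, -0.421]
contact_force: [0.3, -1.3, 0.1]
opening: 0.144
```

Emit:
drive_tool --series '[[[0,0,0],[8.5,0,0]],[[0,0,0],[8.5,0,0]],[[0,0,0],[8.5,0,0]],[[0,0,0],[8.5,0,0]],[[0,0,0],[8.5,0,0]]]'

```text
time: 11.85
eef_pos: [0.5379, -0.0293, 0.321]
tcp_rot: [-0.674, -0.192, 0.69, -0.183]
contact_force: [-0.6, 0.1, -1.0]
opening: -0.001
```

Emit:
drive_tool --series '[[[0,0,0],[8.5,0,0]],[[0,0,0],[5,0,0]],[[0,0,0],[0,0,0]]]'

```text
time: 12.15
eef_pos: [0.5361, -0.0289, 0.3155]
tcp_rot: [-0.688, -0.108, 0.711, -0.099]
contact_force: [-0.2, -0.4, -0.2]
opening: 0.003
```

```bash
python3 - <<'E'
from h import *
s=st(); print(ybear(s)); plan([.4335,-.0605,.34],R=down(-75))
E
```

```text
t 12.15 pos [ 0.5361 -0.0289  0.3155] q [-0.243 -0.051  1.813  0.     1.414  1.033] F [-0.18 -0.4  -0.21] M [-0.043 -0.014  0.024] op 0.003
[[-0.034  0.29  -0.957]
 [ 0.009 -0.957 -0.29 ]
 [-0.999 -0.018  0.03 ]]
-73.1679043653014
shift [-4.27e-01  2.00e-03  2.16e+00]
turn [1.85 1.71 1.01]
```

Emit:
drive_tool --series '[[[-0.15,0,0.5],[1.8,1.7,1]],[[-0.1,0,0.55],[0,0,0]],[[-0.1,0,0.55],[0,0,0]],[[-0.1,0,0.55],[0,0,0]],[[0,0,0],[0,0,0]]]'

```text
time: 12.65
eef_pos: [0.4281, -0.0581, 0.3323]
tcp_rot: [-0.697, -0.098, 0.704, -0.095]
contact_force: [-0.1, 0.2, 0.0]
opening: -0.002
```

```bash
python3 - <<'E'
from h import *
s=st(); print(ybear(s)); plan([.4335,-.0605,.193],R=down(-75))
d=snap('wrist','w9')
E
```

```text
t 12.65 pos [ 0.4281 -0.0581  0.3323] q [-3.700e-01 -3.290e-01  2.020e+00 -1.000e-03  1.462e+00  9.270e-01] F [-0.11  0.24  0.01] M [ 0.003 -0.056  0.008] op -0.002
[[-0.011  0.27  -0.963]
 [ 0.003 -0.963 -0.27 ]
 [-1.    -0.006  0.009]]
-74.31761580103574
shift [ 2.785  0.092 -0.117]
turn [0.68 0.55 0.33]
```

View pics/w9.png

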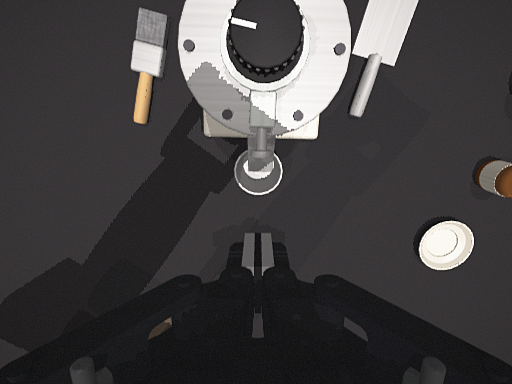

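Emit:
drive_tool --series '[[[0.5,0.04,0],[0.6,0.5,0.3]],[[0.6,0,0],[0,0,0]],[[0.6,0,0],[0,0,0]],[[0,0,0],[0,0,0]]]'

```text
time: 13.1
eef_pos: [0.431, -0.0593, 0.2434]
tcp_rot: [0.701, 0.095, -0.7, 0.094]
contact_force: [0.8, 0.2, -0.7]
opening: 0.004
```

```bash
python3 - <<'E'
from h import *
s=st(); print(ybear(s)); plan([.4335,-.0605,.193],R=down(-75))
d=snap('wrist','w10'); im=d['img'][:,:,::-1].copy()
c=np.array([.5446,-.0307]); a=np.radians(15); ex=np.array([np.cos(a),np.sin(a)])
p=proj(d,[*(c-.092*ex),.205]); print(p, proj(d,[*c,.251]), proj(d,s['eef_pos']))
cv2.circle(im,tuple(int(x) for x in p),1,(0,0,255),-1)
cv2.imwrite('pics/w10z.png',cv2.resize(im[0:260,130:390],None,fx=2.3,fy=2.3))
E
```

```text
t 13.1 pos [ 0.431  -0.0593  0.2434] q [-3.720e-01 -2.720e-01  2.137e+00  2.000e-03  1.276e+00  9.310e-01] F [ 0.81  0.24 -0.73] M [ 0.013 -0.018  0.01 ] op 0.004
[[ 0.002  0.265 -0.964]
 [ 0.001 -0.964 -0.265]
 [-1.    -0.001 -0.002]]
-74.6462990049753
shift [ 1.008  0.037 -0.039]
turn [ 0.35 -0.1   0.04]
[258.98848051 188.61326239] [261.45978317 -25.00226378] [255.51291213 257.47336631]
```

View pics/w10z.png

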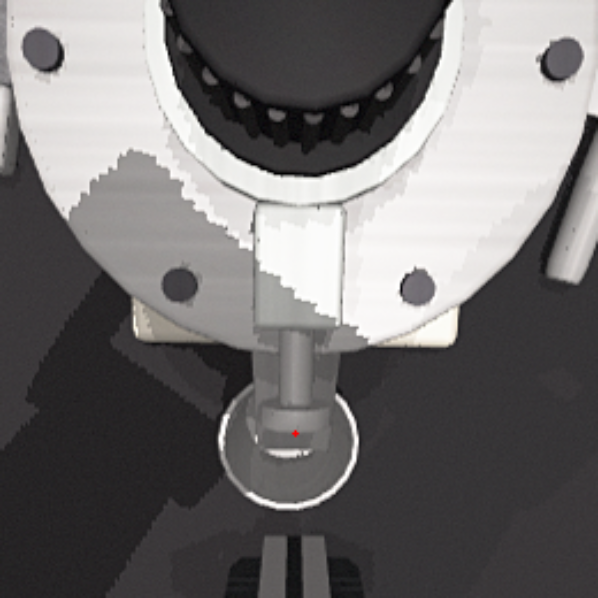

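Emit:
drive_tool --series '[[[0.4,0.02,0],[0,0,0]],[[0.4,0.02,0.05],[0,0,0]],[[0.2,0,0],[0,0,0]],[[0,0,0],[0,0,0]]]'

```text
time: 13.55
eef_pos: [0.4359, -0.0634, 0.2012]
tcp_rot: [0.706, 0.094, -0.695, 0.098]
contact_force: [-0.6, 0.8, 0.4]
opening: -0.003
```

```bash
cat > p.py <<'E'
from h import *
s=st(); print(ybear(s)); a=np.radians(15); ex=np.array([np.cos(a),np.sin(a)]); ey=np.array([-ex[1],ex[0]]); c=np.array([.5446,-.0307])
v=s['eef_pos'][:2]-c; F=np.array(s['contact_force'])[:2]; print('dist',round(-v@ex*1000,2),'lat',round(v@ey*1000,2),'Fpush',round(-F@ex,2)); plan([*(c-.105*ex),.193],R=down(-75))
E
python3 p.py; python3 -c "
from h import *
d=snap('wrist','w11')"
```

```text
t 13.55 pos [ 0.4359 -0.0634  0.2012] q [-3.770e-01 -2.240e-01  2.177e+00  2.000e-03  1.173e+00  9.220e-01] F [-0.62  0.77  0.36] M [-0.018 -0.003  0.044] op -0.003
[[ 0.015  0.268 -0.963]
 [-0.004 -0.963 -0.268]
 [-1.     0.007 -0.014]]
-74.45528864308625
dist 113.43 lat -3.46 Fpush 0.4
shift [ 0.165 -0.069 -0.167]
turn [ 0.55 -0.78 -0.43]
```

View pics/w11.png

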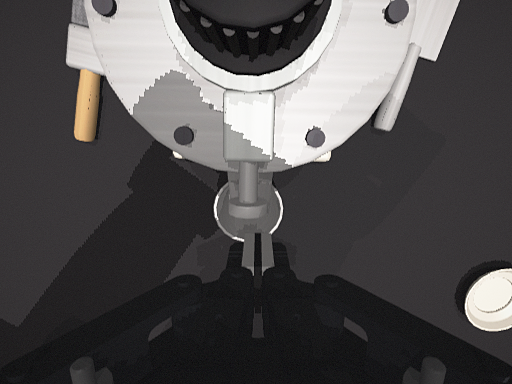

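Emit:
drive_tool --series '[[[0.17,-0.07,0],[0.5,-0.8,-0.4]],[[0,0,0],[0,0,0]]]'

```text
time: 13.8
eef_pos: [0.4372, -0.0605, 0.1957]
tcp_rot: [0.702, 0.091, -0.7, 0.093]
contact_force: [0.5, 0.1, -0.3]
opening: -0.001
```

```bash
python3 p.py
```

```text
t 13.8 pos [ 0.4372 -0.0605  0.1957] q [-3.680e-01 -2.090e-01  2.175e+00 -1.000e-03  1.170e+00  9.410e-01] F [ 0.52  0.12 -0.26] M [-0.008  0.019  0.043] op -0.001
[[ 0.004  0.259 -0.966]
 [-0.002 -0.966 -0.259]
 [-1.     0.003 -0.004]]
-74.98513604546491
dist 111.45 lat -0.95 Fpush -0.53
shift [ 0.054 -0.019 -0.129]
turn [ 0.02 -0.21 -0.2 ]
```

Emit:
drive_tool --series '[[[0.05,-0.02,-0.08],[0,0,0]],[[0,0,-0.08],[0,0,0]],[[0,0,0],[0,0,0]]]'

```text
time: 14.1
eef_pos: [0.4461, -0.0573, 0.1944]
tcp_rot: [0.703, 0.091, -0.699, 0.094]
contact_force: [-0.8, 0.6, -0.1]
opening: -0.003
```

```bash
python3 p.py
```

```text
t 14.1 pos [ 0.4461 -0.0573  0.1944] q [-3.530e-01 -1.870e-01  2.159e+00 -1.000e-03  1.162e+00  9.550e-01] F [-0.76  0.57 -0.14] M [-0.035  0.035  0.001] op -0.003
[[ 0.006  0.259 -0.966]
 [-0.003 -0.966 -0.259]
 [-1.     0.005 -0.005]]
-74.96360158323326
dist 101.98 lat -0.17 Fpush 0.58
shift [ 0.028 -0.004  0.061]
turn [ 0.04 -0.31 -0.28]
```

Emit:
drive_tool --series '[[[0,0,-0.05],[0,0,0]],[[0,0,-0.03],[0,0,0]]]'

```text
time: 14.3
eef_pos: [0.4494, -0.0564, 0.1944]
tcp_rot: [0.702, 0.091, -0.7, 0.094]
contact_force: [-2.3, -0.6, 0.5]
opening: 0.005
```

```bash
python3 p.py
```

```text
t 14.3 pos [ 0.4494 -0.0564  0.1944] q [-0.348 -0.177  2.151 -0.003  1.163  0.961] F [-2.28 -0.61  0.47] M [-0.111  0.308 -0.004] op 0.005
[[ 0.003  0.26  -0.966]
 [-0.004 -0.966 -0.26 ]
 [-1.     0.005 -0.002]]
-74.92982947386443
dist 98.59 lat -0.21 Fpush 2.36
shift [ 0.028 -0.004  0.128]
turn [ 0.07 -0.12 -0.28]
```

Emit:
drive_tool --series '[[[0,0,-0.05],[0,0,0]],[[0,0,0],[0,0,0]]]'

```text
time: 14.5
eef_pos: [0.4519, -0.0558, 0.1944]
tcp_rot: [0.702, 0.091, -0.7, 0.094]
contact_force: [-0.8, -0.3, -0.1]
opening: -0.001
```

```bash
python3 p.py
```

```text
t 14.5 pos [ 0.4519 -0.0558  0.1944] q [-0.345 -0.17   2.145 -0.003  1.163  0.965] F [-0.77 -0.3  -0.07] M [-0.025  0.201 -0.03 ] op -0.001
[[ 0.003  0.26  -0.966]
 [-0.004 -0.966 -0.26 ]
 [-1.     0.005 -0.001]]
-74.93240524065558
dist 96.03 lat -0.25 Fpush 0.82
shift [ 0.029 -0.005  0.179]
turn [ 0.07 -0.08 -0.28]
```

Pushing at about 2.4 N, as expected from friction. I continue.

Emit:
drive_tool --series '[[[0,0,-0.04],[0,0,0]],[[0,0,-0.02],[0,0,0]]]'

```text
time: 14.7
eef_pos: [0.4547, -0.0551, 0.1944]
tcp_rot: [0.701, 0.091, -0.701, 0.094]
contact_force: [-1.6, -1.1, 1.8]
opening: -0.001
```

```bash
python3 p.py|grep -v '\['
```

```text
-74.93291125282818
dist 93.11 lat -0.28 Fpush 1.89
```

Emit:
drive_tool --series '[[[0,0,-0.04],[0,0,0]],[[0,0,-0.02],[0,0,0]]]'

```text
time: 14.9
eef_pos: [0.4553, -0.0549, 0.1945]
tcp_rot: [-0.698, -0.091, 0.704, -0.095]
contact_force: [-5.7, -1.6, 3.1]
opening: 0.003
```

```bash
python3 p.py|grep -v '\['
```

```text
-74.86894613234287
dist 92.54 lat -0.29 Fpush 5.92
```

Emit:
drive_tool --series '[[[0,0,-0.06],[0,0,0]],[[0,0,-0.04],[0,0,0]]]'

```text
time: 15.1
eef_pos: [0.4552, -0.055, 0.1946]
tcp_rot: [-0.691, -0.091, 0.71, -0.096]
contact_force: [-8.7, -2.8, 5.4]
opening: -0.003
```

```bash
python3 p.py|grep -v '\['
```

```text
-74.74446469286761
dist 92.59 lat -0.3 Fpush 9.13
```

Emit:
drive_tool --series '[[[0,0,-0.1],[0,0,0]],[[0,0,-0.1],[0,0,0]]]'

```text
time: 15.3
eef_pos: [0.4553, -0.055, 0.1949]
tcp_rot: [-0.678, -0.092, 0.722, -0.099]
contact_force: [-21.9, -6.2, 12.1]
opening: -0.0
```

```bash
python3 p.py|grep -v '\['; python3 -c "
from h import *
d=snap('wrist','w12'); cv2.imwrite('pics/w12z.png',cv2.resize(d['img'][100:280,160:360,::-1],None,fx=3,fy=3))"
```

```text
-74.52912408827518
dist 92.55 lat -0.31 Fpush 22.74
```

View pics/w12z.png

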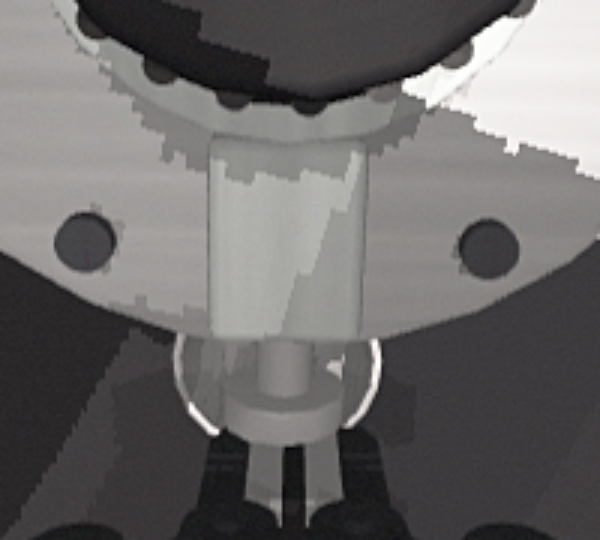

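Emit:
drive_tool --series '[[[0,0,0.1],[0,0,0]],[[0,0,0.2],[0,0,0]],[[0,0,0.15],[0,0,0]],[[0,0,0],[0,0,0]]]'

```text
time: 15.75
eef_pos: [0.4336, -0.0611, 0.1968]
tcp_rot: [-0.68, -0.092, 0.721, -0.098]
contact_force: [-0.2, -0.0, 0.6]
opening: 0.0
```

```bash
python3 p.py
```

```text
t 15.75 pos [ 0.4336 -0.0611  0.1968] q [-0.353 -0.183  2.152 -0.038  1.219  0.963] F [-0.16 -0.01  0.57] M [ 0.002  0.01  -0.042] op 0.0
[[-0.056  0.266 -0.962]
 [-0.017 -0.964 -0.266]
 [-0.998  0.002  0.059]]
-74.5634911104779
dist 115.12 lat -0.63 Fpush 0.16
shift [ 0.065 -0.011 -0.207]
turn [ 0.43  3.37 -0.11]
```

Emit:
drive_tool --series '[[[-0.3,0,0],[0,1.5,0]],[[-0.7,0,0],[0,1.5,0]],[[-0.7,0,0],[0,0,0]],[[-0.8,0,0],[0,0,0]],[[0,0,0],[0,0,0]]]'

```text
time: 16.25
eef_pos: [0.4356, -0.0596, 0.3249]
tcp_rot: [-0.7, -0.095, 0.701, -0.095]
contact_force: [0.7, -0.7, 0.6]
opening: -0.0
```

```bash
python3 -c "
from h import *
st()
c=np.array([.5446,-.0307]); a=np.radians(15); ex=np.array([np.cos(a),np.sin(a)])
d=snap('wrist','w13'); im=d['img'][:,:,::-1].copy()
for r,col in((.092,(0,0,255)),(.082,(0,255,0))):
  p=proj(d,[*(c-r*ex),.205]); print(p); im[int(round(p[1])),int(round(p[0]))]=col
cv2.imwrite('pics/w13z.png',cv2.resize(im[0:200,160:360],None,fx=3,fy=3,interpolation=cv2.INTER_NEAREST))
r=dialfit(d,(.544,-.03)); print(r[0]); print(lineang(d,np.array([.5441,-.0303])))
d=snap('scene','s13');cv2.imwrite('pics/s13z.png',cv2.resize(d['img'][150:275,190:330,::-1],None,fx=4.5,fy=4.5))"
```

```text
t 16.25 pos [ 0.4356 -0.0596  0.3249] q [-3.670e-01 -3.120e-01  2.020e+00 -1.000e-03  1.435e+00  9.350e-01] F [ 0.67 -0.74  0.61] M [-0.05  -0.013  0.037] op -0.0
[[-0.001  0.265 -0.964]
 [-0.    -0.964 -0.265]
 [-1.    -0.     0.001]]
[256.69064615 168.80351109]
[256.75447061 157.30604891]
[ 0.54101894 -0.03063583]
(155, array([8.15945268e-06, 1.29425127e-02]), np.float64(89.96387856443076), np.float64(93.14483848608239))
```

View pics/w13z.png

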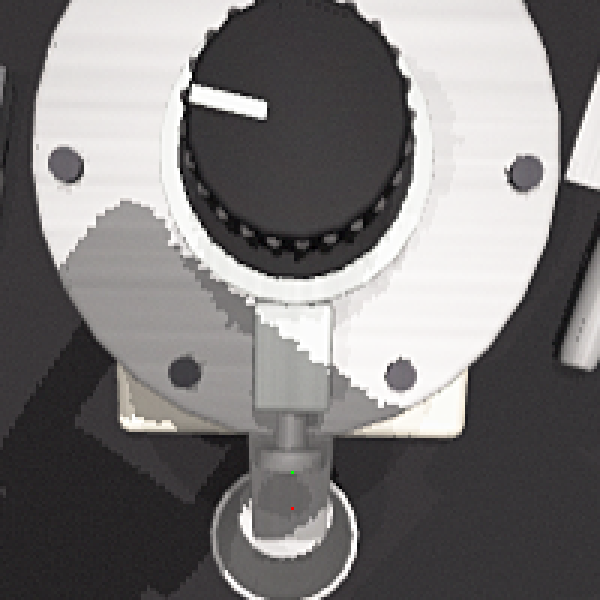

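View pics/s13z.png

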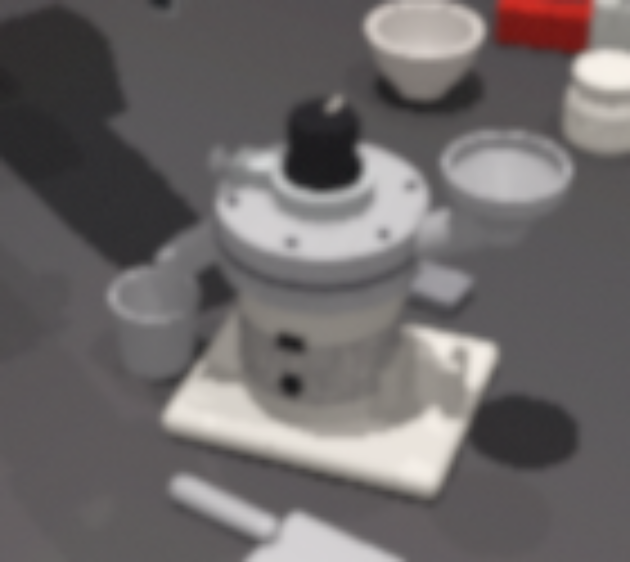

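The white line at (229,102)/3-zoom is unchanged at 93.1°. The button's front edge, at zoom (292,472), coincides with the 82 mm point, so it is fully in. The cup and the other things look unmoved.

```bash
python3 -c "
from h import *
print(ctrl.sign_off())"
```

```text
the job is handed in; nothing more can be done
None
```

The mill is set: the dial sits in the fifth click back from touch, the lock button is fully in, and the arm is clear. I handed the job in at about 16 s, and no verdict is reported.

- **Finding touch:** I turned the dial clockwise. Contact began about 79° from where it started, and I stopped at about 83° with 0.17 N m on the wrist. I estimate about 16 N on the stop, under the 25 N limit. That matches four clicks plus 7.2°, so the dial had started in the fifth click.
- **Backing off:** I turned it back the same amount to the fifth click and let go. The line stayed at the same angle to the jaws in every view, so the grip did not slip. It read 93.0° at the start, 93.1° after release and 93.1° after locking.
- **Locking:** The button slid in against about 2.4 N and met a hard end, which held without moving at 23 N. In the last wrist view its face was where "fully in" should be, 82 mm from the axis.

Torque readings carried about 0.03–0.05 N m of noise. At two points on the way to touch (about 58° and 61°) the torque was lower than the click should give. Several degrees further on there was still no contact, so it did not change the result.

The two cameras differed by a few millimetres on the dial's position; I went with the wrist camera, and the grip bore it out. In the last views nothing else on the bench near the mill looked moved; I did not measure it.

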